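# Clear the landing board and present the square canister

## Robot

A 7-joint arm with a two-finger parallel gripper is mounted at the origin on the work surface. World frame = base frame: x ahead of the robot, y to its left, z up, the work surface at z = 0. Lengths are in m, angles in rad, forces in N, time in s.
With the tool pointing down it reaches from about 0.425 to 0.875 m from the base axis. Payload 4.7 kg.
Tool frame: the origin (TCP) lies between the finger pads; the fingertips stand env.finger_overhang ahead of it and the grasp point (between the pads) lies 11 mm behind it (env.finger_overhang is the distance from the TCP to the fingertips, in m); z points along the fingers, y is the line along which they close (so a half turn about z gives the same grasp; the last joint's range is limited). The gripper opens to 87 mm and grips with 3 to 60 N. Pads are 19 mm wide; open, the fingers measure 117 mm over their backs; the gripper's body (75 mm by 190 mm) begins 51 mm behind the grasp point.
Start: joints at [-1.243, 0.321, -0.07, 1.45, 0.023, 1.371, -0.057], TCP at [0.201, 0.618, 0.231] pointing down, gripper open.
Joint ranges: [-2.86, 2.86], [-0.3, 2.09], [-1.38, 1.24], [0.06, 2.45], [-1.56, 4.7], [0.09, 2.05], [-2.69, 2.69]. Speed limits (rad/s): [2.57, 2.57, 3.14, 3.14, 3.14, 3.14, 3.14].

## Interface

Orientations are given as a rotation vector (axis times angle).
In Python, from workcell import env gives the robot as it stands.
- The arm moves only by the tool servo_tool, never from a script. Its argument "increments" is a list of rows, each a list of 7 numbers: the turn, a rotation vector about the tool's x, y, z in degrees, then the shift along the tool's x, y, z in m, then the closure, from -1 (fully open) to 1 (shut). In form: [[ax, ay, az, x, y, z, grip], ...]. A call has exactly 10 rows; each row shifts and turns the commanded pose from where the row before left it, along the tool's axes as they then stand; what a row does not reach is not made up. A row lasts 1/8 s, in which the tool goes at most 62.5 mm and 10.7 degrees, less where a joint would pass 70% of its speed; a pose out of reach is approached as far as the arm can. A call with a gripper value outside its range is refused whole. The fingers move at their own pace and stop on an object; "force" is the grip in N (left out, the last holds). Time passes only in rows, so rows that do not move let the fingers close, or fill a call up. It gives the time, the measured TCP pose, the force, the opening and the grip force at its end, in the units of the state.
- env.state(): the state, without advancing time (a new reading comes with each control period).
- env.read_camera(name): name is "scene" or "top" or "wrist"; returns (picture, depth): 480x640x3 uint8, red, green, blue; 480x640 float32, m along the optical axis (not along the pixel's ray), 0 where there is no reading.
- env.camera_model(name): a dict with "camera_matrix" (3x3 intrinsics, pixels), "dist_coeffs" ([k1, k2, p1, p2, k3] as OpenCV has them; the pictures are not rectified), "world_from_camera" (4x4, takes a point from camera to world coordinates). Camera axes: x right, y up, looking along -z (the intrinsics and any distortion apply to the point x, -y, -z); pixel columns grow to the right and rows downward; lengths in m; the calibration is good to about 2 mm. A picture is of the moment at which its call begins: read the wrist's pose just before it. camera_model takes no time and is no camera call; for the wrist camera it gives the pose at the moment of the call.
- env.hand_in(): hands the job in; it is judged then, once.
The state is a dict: "time_s": time; "joint_positions": joint angles; "joint_velocities": joint speeds; "joint_torque": joint torques, N m; "position": TCP position; "ee_rot": TCP orientation; "ft_force": force on the tool from outside, world axes, zero at the start; "torque": the same for the moment, N m; "width": finger opening in m; "grip_force": force on a finger pad.
Only numpy, scipy, OpenCV 4.12 (cv2) and the standard library are available. Lean on these libraries where they do the work, as an engineer would, in place of code of your own. Each camera call takes 0.05 s, during which the arm holds its last target. There are 200 camera calls.

## Task

Stand ready for a colleague who will slide the square canister out: use the scraper to push the three chips of broken crockery off the landing board into the scrap tray at its end (never touch the sharp chips with the gripper), and stand the scraper upright on the open counter again. Then turn the carousel until the square canister squarely faces the landing board, and finish while still gripping the carousel's T-handle, holding the turntable still there: do not let go. Leave the soap bottle, the cup and the bowl where they stand.

Things in the scene. Friction and masses are not known exactly. Their poses are not given: they have to be found in the camera images.
- station: The fixed carousel station. Origin on the counter (z = 0) under the turntable's axis, z up. From the axis towards its -y side (the front) lie in a row: the grey turntable foot (190 mm square), the landing board, the scrap tray. Overall 190 mm wide in x, from y = +95 to -370 mm.
- board (a point): Centre of the landing board's flat top, 30 mm above the counter and 190 mm from the turntable's axis; axes as the station's. Dark rubber, 160 mm long in y (station y -110 to -270 mm), 150 mm wide in x between two low dark side rails whose tops stand 10 mm above the board. Open at both ends.
- tray (a point): Centre of the floor of the open dark steel scrap tray that joins the far end of the board, one step down: floor 4 mm above the counter, 170 mm wide in x, 100 mm long (station y -270 to -370 mm); walls on its three outer sides reach 22 mm above the counter, lower than the board; no wall towards the board.
- carousel (a joint): Turntable angle (rad), counter-clockwise from above: 0 or any whole turn (6.283) when the square canister faces the board. Turns both ways past a full turn, friction about 0.08 N m, no spring. A white disc, radius 98 mm, top at 30 mm; fixed on it, 62 mm from the axis: three round steel jars (52 mm across, tops 112 mm above the counter) and the square canister.
- canister (a point): Centre of the lid of the one square canister (lid 56 mm square, top 118 mm above the counter, with a blank white tag on its outward face). The point lies at lid height, 62 mm from the turntable's axis, and turns with the turntable.
- front (a point): The fixed point over the front of the turntable, 62 mm from its axis towards the landing board and 118 mm above the counter, where the centre of the square canister's lid must come.
- t_handle (a point): The carousel's black T-handle: a level bar 70 mm long (own y), 14 mm thick (own x), 26 mm tall, fixed on the centre post and turning with the turntable; this point is the bar's centre, on the turntable's axis, 178 mm above the counter (bar from 165 to 191 mm). Its -y end points to the square canister.
- scraper: The white plastic scraper block, about 160 g, standing upright at the start: a blade block 110 mm long (its own x), 24 mm thick (y), 30 mm tall, with an upright handle post 24 mm (x) by 22 mm (y) in its middle, reaching from the block up to 102 mm above its underside. The origin is the centre of its underside.
- chip0: A loose chip of broken white crockery, about 24 by 18 mm and 8 mm thick, 13 g, lying flat on the landing board at the start; the origin is the centre of its underside.
- chip1: A loose chip of broken white crockery, about 28 by 15 mm and 8 mm thick, 13 g, lying flat on the landing board at the start; the origin is the centre of its underside.
- chip2: A loose chip of broken white crockery, about 20 by 20 mm and 8 mm thick, 13 g, lying flat on the landing board at the start; the origin is the centre of its underside.
- soap: Bystander: a red soap bottle, 60 mm across and 150 mm tall, on the counter beyond the station; origin at the centre of its underside.
- cup: Bystander: a white china cup, 76 mm across and 85 mm tall, on the counter beyond the station; origin at the centre of its underside.
- bowl: Bystander: a white china bowl, 120 mm across and 50 mm tall, on the counter beyond the station; origin at the centre of its underside.

How it is judged:
By the outcome, as a careful person would: the job done as asked, in the order asked, and still so for the second after the job is handed in, while the arm keeps its last pose, push and grip.
It also fails if it takes over 70 s, if anything falls off the work surface, if the arm or the gripper's body presses on something with over 40 N, if the wrist force passes 120 N, or if a joint passes its speed limit or range.

## Working session

There is one attempt and no reset: what is moved stays moved. The work goes in short steps, Python scripts to look and compute and a tool call to move; the robot and the scene stay as the last step left them, time stands still between calls to the robot, and variables do not carry over. Pictures are saved under pics/ and viewed, at most 10 in all, crops included, and the job is handed in when it is done.

Besides the shell and the picture viewer there is one more tool, called after "Request:" as name(argument=value, ...), one argument or row to a line, values as JSON. servo_tool: Moves the arm, as the interface text tells. Its arguments: {"type":"object","properties":{"increments":{"type":"array"},"force":{"type":"number"}},"required":["increments"]}

```bash
mkdir -p pics; ls; cat > h.py <<'E'
import numpy as np, cv2
from workcell import env
def ray(m,uv):
    K=np.array(m["camera_matrix"]);d=np.array(m["dist_coeffs"]);T=np.array(m["world_from_camera"])
    p=cv2.undistortPoints(np.array(uv,float).reshape(-1,1,2),K,d).reshape(-1,2)
    r=np.c_[p[:,0],-p[:,1],-np.ones(len(p))]
    return T[:3,3],r@T[:3,:3].T
def onz(m,uv,z):
    o,r=ray(m,uv); return o+r*((z-o[2])/r[:,2])[:,None]
def cloud(m,dep):
    v,u=np.mgrid[:480,:640]; o,r=ray(m,np.c_[u.ravel(),v.ravel()])
    return (o+r*dep.ravel()[:,None]).reshape(480,640,3)
E
python3 - <<'E'
from h import *
print(env.finger_overhang, env.state())
ims=[]
for n in("top","scene"):
    p,d=env.read_camera(n);m=env.camera_model(n)
    cv2.imwrite(f"pics/{n}0.png",p[...,::-1]);np.savez(f"{n}0.npz",p=p,d=d,**m)
    print(n,np.array(m["world_from_camera"]).round(3),m["camera_matrix"])
E
```

```text
pics
0.008 {'time_s': 0.0, 'joint_positions': array([-1.24289182,  0.321842  , -0.07012247,  1.45169279,  0.02260322,
        1.3707983 , -0.0569077 ]), 'joint_velocities': array([-0.00053137,  0.00223233, -0.00036841,  0.00062425,  0.00018271,
       -0.00099383, -0.00147432]), 'joint_torque': array([-6.89612830e-05, -4.91294217e+01, -4.03931066e-01, -3.12520158e+01,
       -6.38339971e-02,  4.40702587e-02,  1.99071592e-04]), 'position': array([0.20049814, 0.61772722, 0.22944053]), 'ee_rot': array([-4.90776424e-01, -3.10280204e+00,  3.04822946e-03]), 'ft_force': array([0.88884879, 0.00920317, 0.36586268]), 'torque': array([ 0.02724125,  0.03901898, -0.00534539]), 'grip_force': 0.0, 'width': 0.08689154718696301}
top [[-2.600e-02  9.780e-01 -2.060e-01  4.250e-01]
 [-1.000e+00 -2.500e-02  5.000e-03 -2.400e-02]
 [-1.000e-03  2.060e-01  9.790e-01  1.021e+00]
 [ 0.000e+00  0.000e+00  0.000e+00  1.000e+00]] [[537.7337908    0.         321.42481581]
 [  0.         537.7337908  235.67196334]
 [  0.           0.           1.        ]]
scene [[-0.136 -0.675  0.726  1.315]
 [ 0.991 -0.106  0.087  0.046]
 [ 0.019  0.731  0.683  0.779]
 [ 0.     0.     0.     1.   ]] [[525.83517421   0.         323.59342148]
 [  0.         525.83517421 242.49961285]
 [  0.           0.           1.        ]]
```

View pics/top0.png

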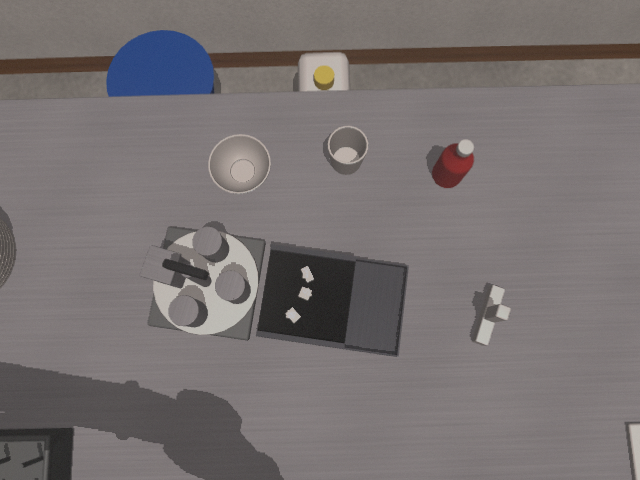

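View pics/scene0.png

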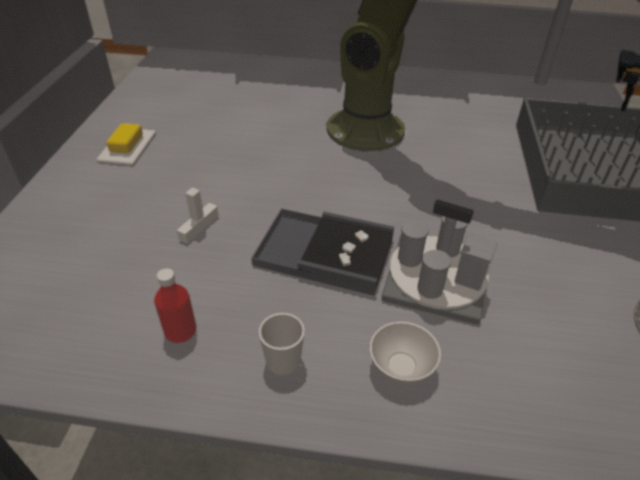

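The top view shows the station in the middle: T-handle at about (185,269), square canister at (163,266) facing away from the board, and chips at (307,274), (305,293) and (293,315). The scraper is at (490,315) with its blade along image rows. The scene view agrees.

```bash
python3 - <<'E'
from h import *
z=np.load("top0.npz");p=z["p"];d=z["d"];C=cloud(z,d)
hsv=cv2.cvtColor(p,cv2.COLOR_RGB2HSV);V=hsv[...,2]
def big(mask,box,n=1):
    m=np.zeros((480,640),np.uint8);x0,y0,x1,y1=box;m[y0:y1,x0:x1]=mask[y0:y1,x0:x1]
    c,_=cv2.findContours(m,cv2.RETR_EXTERNAL,cv2.CHAIN_APPROX_NONE)
    return sorted(c,key=cv2.contourArea)[::-1][:n]
def rect(c,zz):
    P=onz(z,c.reshape(-1,2),zz)[:,:2];r=cv2.minAreaRect(P.astype(np.float32));return [np.round(x,4) for x in r]
print("counter z",np.median(C[380:420,450:500,2]),"V board",V[300,330],V[330,330],V[300,385])
b=big(V<30,(250,230,420,365))[0];print("board",cv2.contourArea(b),rect(b,.03))
chips=big((V>120),(262,250,350,345),3)
for c in chips: print("chip",cv2.contourArea(c),rect(c,.038))
s=big((V>110),(465,275,520,355))[0];print("scraper px",cv2.contourArea(s))
box=np.zeros((480,640),bool);box[270:360,460:525]=1
for lo,hi in((.02,.04),(.09,.11)):
    m=box&(C[...,2]>lo)&(C[...,2]<hi)
    if m.sum()>5:
        P=C[m];r=cv2.minAreaRect(P[:,:2].astype(np.float32));print("scr",lo,m.sum(),np.median(P,0).round(4),[np.round(x,4) for x in r])
box[:]=0;box[220:345,135:270]=1
for n,lo,hi in(("disc",.025,.035),("jars",.105,.1145),("can",.1155,.124),("bar",.18,.2)):
    m=(box&(C[...,2]>lo)&(C[...,2]<hi)).astype(np.uint8)
    k,l,st,ce=cv2.connectedComponentsWithStats(m)
    for i in range(1,k):
        if st[i,4]>60:
            P=C[l==i];r=cv2.minAreaRect(P[:,:2].astype(np.float32));print(n,st[i,4],np.median(P,0).round(4),[np.round(x,4) for x in r])
E
```

```text
counter z 0.0011251612658895738 V board 40 36 82
board 0.0 [array([ 0.442 , -0.0434]), array([0., 0.]), np.float64(0.0)]
chip 140.0 [array([0.4405, 0.0404]), array([0.0845, 0.0106]), np.float64(88.5552)]
chip 132.0 [array([0.5646, 0.0796]), array([0.0098, 0.0878]), np.float64(80.4227)]
chip 112.5 [array([0.4865, 0.028 ]), array([0.0231, 0.0203]), np.float64(43.5176)]
scraper px 4266.0
scr 0.02 694 [ 0.4668 -0.3292  0.0306] [array([ 0.4786, -0.3343]), array([0.0254, 0.1106]), np.float64(68.2178)]
scr 0.09 196 [ 0.478  -0.3311  0.1022] [array([ 0.4785, -0.3327]), array([0.0213, 0.0242]), np.float64(65.9349)]
disc 4545 [0.5405 0.1735 0.0306] [array([0.5526, 0.1856]), array([0.1888, 0.1952]), np.float64(67.5082)]
disc 481 [0.4992 0.0759 0.0308] [array([0.5259, 0.0804]), array([0.022 , 0.1331]), np.float64(89.1699)]
jars 647 [0.612  0.1685 0.1122] [array([0.6126, 0.1693]), array([0.0509, 0.0512]), np.float64(49.7155)]
jars 646 [0.5344 0.1284 0.1122] [array([0.5347, 0.1284]), array([0.051 , 0.0503]), np.float64(62.4298)]
jars 690 [0.4944 0.2062 0.1122] [array([0.4943, 0.2069]), array([0.0508, 0.0507]), np.float64(64.116)]
can 923 [0.5719 0.2508 0.1185] [array([0.5727, 0.2476]), array([0.0574, 0.0561]), np.float64(72.1444)]
bar 418 [0.5533 0.1868 0.1912] [array([0.5539, 0.1881]), array([0.0702, 0.0144]), np.float64(72.5952)]
```

```bash
python3 - <<'E'
from h import *
z=np.load("top0.npz");p=z["p"];d=z["d"];C=cloud(z,d);V=p.max(2)
ax=np.array([.5536,.188])
box=np.zeros((480,640),bool);box[235:365,255:415]=1
for n,lo,hi in(("board",.027,.034),("rails",.037,.043),("tray",.002,.009),("traywall",.018,.025),("stn",.018,.045)):
    m=(box&(C[...,2]>lo)&(C[...,2]<hi)).astype(np.uint8)
    k,l,st,ce=cv2.connectedComponentsWithStats(m)
    for i in range(1,k):
        if st[i,4]>50:
            P=C[l==i];r=cv2.minAreaRect(P[:,:2].astype(np.float32));print(n,st[i,4],[np.round(x,4) for x in r],"dir from axis",np.degrees(np.arctan2(*(np.array(r[0])-ax)[::-1])).round(2))
# chips: bright above board
m=(box&(V>95)&(C[...,2]>.033)&(C[...,2]<.045)).astype(np.uint8)
k,l,st,ce=cv2.connectedComponentsWithStats(m)
for i in range(1,k):
    if st[i,4]>25:
        P=C[l==i];r=cv2.minAreaRect(P[:,:2].astype(np.float32));print("chip",st[i,4],ce[i].round(),np.median(P[:,2]).round(4),[np.round(x,4) for x in r],np.percentile(V[l==i],[10,90]))
# foot square
m=(np.abs(C[...,2]-.011)<.02); 
from scipy.spatial.transform import Rotation as R
s=env.state();print(R.from_rotvec(s["ee_rot"]).as_matrix().round(3))
E
```

```text
board 6330 [array([0.5223, 0.001 ]), array([0.1602, 0.1505]), np.float64(80.3033)] dir from axis -99.51
board 81 [array([0.5534, 0.0935]), array([0.0634, 0.0056]), np.float64(0.1494)] dir from axis -90.1
rails 436 [array([ 0.6007, -0.0122]), array([0.1593, 0.0109]), np.float64(80.1897)] dir from axis -76.77
rails 100 [array([0.5605, 0.0009]), array([0.027 , 0.0182]), np.float64(23.7129)] dir from axis -87.89
rails 99 [array([0.5257, 0.003 ]), array([0.022 , 0.0202]), np.float64(69.7053)] dir from axis -98.57
rails 117 [array([0.4865, 0.028 ]), array([0.0234, 0.0203]), np.float64(44.0053)] dir from axis -112.75
rails 437 [array([0.443 , 0.0144]), array([0.1598, 0.01  ]), np.float64(80.2749)] dir from axis -122.51
tray 4190 [array([ 0.5004, -0.1266]), array([0.0968, 0.1646]), np.float64(80.2228)] dir from axis -99.6
tray 55 [array([ 0.415 , -0.0329]), array([0.014 , 0.0432]), np.float64(29.6175)] dir from axis -122.11
traywall 197 [array([0.5977, 0.0889]), array([0.0172, 0.0697]), np.float64(89.5339)] dir from axis -65.99
traywall 203 [array([ 0.5246, -0.1729]), array([0.1492, 0.0639]), np.float64(18.439)] dir from axis -94.59
traywall 54 [array([ 0.421 , -0.1606]), array([0.0184, 0.039 ]), np.float64(47.9319)] dir from axis -110.83
stn 300 [array([0.5764, 0.0891]), array([0.0172, 0.1124]), np.float64(89.5339)] dir from axis -77.02
stn 8496 [array([ 0.5138, -0.0485]), array([0.2609, 0.171 ]), np.float64(80.2766)] dir from axis -99.55
chip 130 [307. 274.] 0.0385 [array([0.5604, 0.001 ]), array([0.0272, 0.0181]), np.float64(24.5234)] [166.9 188. ]
chip 124 [305. 293.] 0.0387 [array([0.5258, 0.003 ]), array([0.0221, 0.0203]), np.float64(64.6189)] [162.6 188. ]
chip 136 [292. 315.] 0.0388 [array([0.487 , 0.0285]), array([0.0248, 0.0203]), np.float64(44.0053)] [158.5 189. ]
[[-0.951  0.309 -0.   ]
 [ 0.309  0.951 -0.002]
 [-0.    -0.002 -1.   ]]
```

Request:
servo_tool(
  increments=[
    [0, 0, 9.4, 0, 0, -0.007, -1],
    [0, 0, 9.4, 0, 0, -0.007, -1],
    [0, 0, 9.4, 0, 0, -0.007, -1],
    [0, 0, 9.4, 0, 0, -0.007, -1],
    [0, 0, 9.4, 0, 0, -0.007, -1],
    [0, 0, 9.4, 0, 0, -0.007, -1],
    [0, 0, 9.4, 0, 0, -0.007, -1],
    [0, 0, 9.4, 0, 0, -0.007, -1],
    [0, 0, 9.4, 0, 0, -0.007, -1],
    [0, 0, 9.4, 0, 0, -0.007, -1],
  ],
)

```text
time_s: 1.35
position: [0.2006, 0.618, 0.3002]
ee_rot: [2.608, 1.75, -0.001]
ft_force: [-0.2, -0.1, -0.4]
width: 0.087
grip_force: 0.0
```

Request:
servo_tool(
  increments=[
    [0, 0, 0, -0.029, 0.05, 0, -1],
    [0, 0, 0, -0.029, 0.05, 0, -1],
    [0, 0, 0, -0.029, 0.05, 0, -1],
    [0, 0, 0, -0.029, 0.05, 0, -1],
    [0, 0, 0, -0.029, 0.05, 0, -1],
    [0, 0, 0, -0.029, 0.05, 0, -1],
    [0, 0, 0, -0.029, 0.05, 0, -1],
    [0, 0, 0, -0.05, 0.0225, 0, -1],
    [0, 0, 0, -0.05, 0.0225, 0, -1],
    [0, 0, 0, -0.05, 0.0225, 0, -1],
  ],
)

```text
time_s: 2.6
position: [0.4555, 0.1327, 0.3002]
ee_rot: [-2.604, -1.757, 0.001]
ft_force: [0.6, 0.9, -0.2]
width: 0.0871
grip_force: 0.0
```

Request:
servo_tool(
  increments=[
    [0, 0, 0, -0.052, 0.0235, 0, -1],
    [0, 0, 0, -0.052, 0.0235, 0, -1],
    [0, 0, 0, -0.052, 0.0235, 0, -1],
    [0, 0, 0, -0.052, 0.0235, 0, -1],
    [0, 0, 0, -0.052, 0.0235, 0, -1],
    [0, 0, 0, -0.052, 0.0235, 0, -1],
    [0, 0, 0, -0.052, 0.0235, 0, -1],
    [0, 0, 0, -0.03, 0.015, 0.02, -1],
    [0, 0, 0, 0, 0, 0.02, -1],
    [0, 0, 0, 0, 0, 0.02, -1],
  ],
)

```text
time_s: 3.85
position: [0.4747, -0.2968, 0.239]
ee_rot: [-2.602, -1.757, 0.0]
ft_force: [0.2, 0.9, 0.6]
width: 0.0869
grip_force: 0.0
```

```bash
cat >> h.py <<'E'
from scipy.spatial.transform import Rotation as R
def pose():
    s=env.state();M=R.from_rotvec(s["ee_rot"]).as_matrix();return s,M,np.degrees(np.arctan2(M[1,1],M[0,1]))
def delta(target,yaw=None):
    s,M,y=pose();t=np.array(target)-s["position"]
    print("t",s["time_s"],"pos",s["position"].round(4),"yawY",y.round(2),"tilt",M[:,2].round(3),"j",s["joint_positions"].round(2),"w",round(s["width"],4),"gf",round(s["grip_force"],1),"F",s["ft_force"].round(1))
    print("shift in present tool axes",(M.T@t).round(4), "" if yaw is None else ("turn about tool z",round(y-yaw,2),"shift after turn",(R.from_euler('z',yaw-y,degrees=True).as_matrix()@M).T.dot(t).round(4)))
E
python3 - <<'E'
from h import *
z=np.load("top0.npz");C=cloud(z,z["d"]);b=np.zeros((480,640),bool);b[270:360,460:525]=1
P=C[b&(C[...,2]>.026)&(C[...,2]<.034)];w,v=np.linalg.eigh(np.cov(P[:,:2].T));print("pca long",np.degrees(np.arctan2(v[1,1],v[0,1])))
p,d=env.read_camera("wrist");m=env.camera_model("wrist");cv2.imwrite("pics/w1.png",p[...,::-1])
C=cloud(m,d)
for lo,hi in((.024,.036),(.095,.108)):
    M=((C[...,2]>lo)&(C[...,2]<hi)&(d>0)&(np.hypot(C[...,0]-.4786,C[...,1]+.3343)<.08)).astype(np.uint8)
    P=C[M>0];
    if len(P)>20: print(lo,len(P),[np.round(x,4) for x in cv2.minAreaRect(P[:,:2].astype(np.float32))])
delta([.4786,-.3343,.061],-21.8)
E
```

```text
pca long 158.69456605629313
0.024 1532 [array([ 0.479 , -0.3296]), array([0.0233, 0.1103]), np.float64(67.973)]
0.095 573 [array([ 0.4788, -0.3298]), array([0.022 , 0.0235]), np.float64(68.4952)]
t 3.9 pos [ 0.4737 -0.2953  0.2365] yawY -21.86 tilt [-0.004  0.003 -1.   ] j [-0.47  0.21  1.12  1.7  -0.19  1.36  0.31] w 0.0876 gf 0.0 F [-1.4  0.4 -0.8]
shift in present tool axes [-0.0346  0.02    0.1753] ('turn about tool z', np.float64(-0.06), 'shift after turn', array([-0.0346,  0.02  ,  0.1753]))
```

Request:
servo_tool(
  increments=[
    [0, 0, 0, -0.016, 0.009, 0, -1],
    [0, 0, 0, -0.015, 0.009, 0, -1],
    [0, 0, 0, 0, 0, 0.03, -1],
    [0, 0, 0, 0, 0, 0.03, -1],
    [0, 0, 0, 0, 0, 0.03, -1],
    [0, 0, 0, 0, 0, 0.03, -1],
    [0, 0, 0, 0, 0, 0.03, -1],
    [0, 0, 0, 0, 0, 0.026, -1],
    [0, 0, 0, 0, 0, 0, -1],
    [0, 0, 0, 0, 0, 0, 0],
  ],
)

```text
time_s: 5.15
position: [0.4808, -0.3328, 0.0656]
ee_rot: [2.602, 1.759, 0.002]
ft_force: [0.6, 0.0, 0.1]
width: 0.0826
grip_force: 0.0
```

Request:
servo_tool(
  increments=[
    [0, 0, 0, 0, 0, 0, 1],
    [0, 0, 0, 0, 0, 0, 1],
    [0, 0, 0, 0, 0, 0, 1],
    [0, 0, 0, 0, 0, 0, 1],
    [0, 0, 0, 0, 0, 0, 1],
    [0, 0, 0, 0, 0, 0, 1],
    [0, 0, 0, 0, 0, 0, 1],
    [0, 0, 0, 0, 0, 0, 1],
    [0, 0, 0, 0, 0, 0, 1],
    [0, 0, 0, 0, 0, 0, 1],
  ],
  force=40,
)

```text
time_s: 6.4
position: [0.4799, -0.3334, 0.0645]
ee_rot: [2.604, 1.757, 0.0]
ft_force: [0.7, 0.7, -0.7]
width: 0.0238
grip_force: 40.0
```

```bash
python3 - <<'E'
from h import *
delta([.535,.07,.2],-9.7)
E
```

```text
t 6.4 pos [ 0.4799 -0.3334  0.0645] yawY -21.98 tilt [ 0. -0. -1.] j [-0.23  0.48  0.98  1.83 -0.45  1.08  0.54] w 0.0238 gf 40.0 F [ 0.7  0.7 -0.7]
shift in present tool axes [ 0.3947 -0.0998 -0.1355] ('turn about tool z', np.float64(-12.28), 'shift after turn', array([ 0.4069, -0.0136, -0.1355]))
```

Request:
servo_tool(
  increments=[
    [0, 0, 0, 0, 0, -0.027, 1],
    [0, 0, -3.1, 0, 0, -0.027, 1],
    [0, 0, -3.1, 0, 0, -0.027, 1],
    [0, 0, -3.1, 0, 0, -0.027, 1],
    [0, 0, -3, 0, 0, -0.027, 1],
    [0, 0, 0, 0.04, -0.002, 0, 1],
    [0, 0, 0, 0.05, -0.002, 0, 1],
    [0, 0, 0, 0.05, -0.002, 0, 1],
    [0, 0, 0, 0.05, -0.002, 0, 1],
    [0, 0, 0, 0.05, -0.002, 0, 1],
  ],
)

```text
time_s: 7.65
position: [0.5098, -0.0934, 0.1994]
ee_rot: [-2.4, -2.025, -0.001]
ft_force: [1.0, -0.3, -0.6]
width: 0.0238
grip_force: 40.0
```

Request:
servo_tool(
  increments=[
    [0, 0, 0, 0.05, -0.002, 0, 1],
    [0, 0, 0, 0.05, -0.002, 0, 1],
    [0, 0, 0, 0.04, -0.001, 0, 1],
    [0, 0, 0, 0.018, 0, 0, 1],
    [0, 0, 0, 0, 0, 0, 1],
    [0, 0, 0, 0, 0, 0, 1],
    [0, 0, 0, 0, 0, 0, 1],
    [0, 0, 0, 0, 0, 0, 1],
    [0, 0, 0, 0, 0, 0, 1],
    [0, 0, 0, 0, 0, 0, 1],
  ],
)

```text
time_s: 8.9
position: [0.5319, 0.0614, 0.1996]
ee_rot: [-2.401, -2.026, -0.0]
ft_force: [0.5, -0.4, -1.9]
width: 0.0239
grip_force: 40.0
```

```bash
python3 - <<'E'
from h import *
delta([.532,.0618,.0965],-9.7)
p,d=env.read_camera("wrist");cv2.imwrite("pics/w2.png",p[...,::-1])
p,d=env.read_camera("scene");cv2.imwrite("pics/s2.png",cv2.resize(p[150:350,220:540,::-1],None,fx=2,fy=2))
E
```

```text
t 8.9 pos [0.5319 0.0614 0.1996] yawY -9.69 tilt [ 0.  0. -1.] j [-0.95  0.11  0.85  1.8  -0.09  1.26 -0.25] w 0.0239 gf 40.0 F [ 0.5 -0.4 -1.9]
shift in present tool axes [0.0004 0.     0.1031] ('turn about tool z', np.float64(0.01), 'shift after turn', array([0.0004, 0.    , 0.1031]))
```

View pics/s2.png

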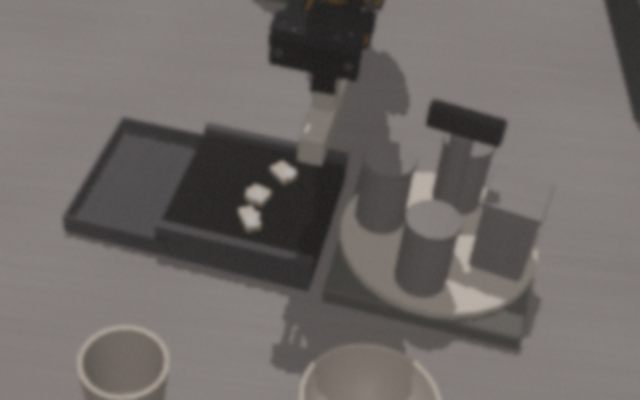

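The view shows the blade hanging at the carousel end of the board (315,140), with the chips at (283,170), (257,193) and (249,216) ahead of it. Nothing is in the way.

Request:
servo_tool(
  increments=[
    [0, 0, 0, 0, 0, 0.025, 1],
    [0, 0, 0, 0, 0, 0.025, 1],
    [0, 0, 0, 0, 0, 0.025, 1],
    [0, 0, 0, 0, 0, 0.02, 1],
    [0, 0, 0, 0, 0, 0.008, 1],
    [0, 0, 0, 0, 0, 0, 1],
    [0, 0, 0, 0, 0, 0, 1],
    [0, 0, 0, 0, 0, 0, 1],
    [0, 0, 0, -0.006, 0, 0, 1],
    [0, 0, 0, -0.01, 0, 0, 1],
  ],
)

```text
time_s: 10.25
position: [0.5292, 0.0454, 0.0968]
ee_rot: [2.4, 2.027, 0.001]
ft_force: [0.1, -0.4, -1.9]
width: 0.024
grip_force: 40.0
```

Request:
servo_tool(
  increments=[
    [0, 0, 0, -0.01, 0, 0, 1],
    [0, 0, 0, -0.01, 0, 0, 1],
    [0, 0, 0, -0.01, 0, 0, 1],
    [0, 0, 0, -0.01, 0, 0, 1],
    [0, 0, 0, -0.01, 0, 0, 1],
    [0, 0, 0, -0.01, 0, 0, 1],
    [0, 0, 0, -0.01, 0, 0, 1],
    [0, 0, 0, -0.01, 0, 0, 1],
    [0, 0, 0, -0.01, 0, 0, 1],
    [0, 0, 0, -0.01, 0, 0, 1],
  ],
)

```text
time_s: 11.5
position: [0.5123, -0.0535, 0.0966]
ee_rot: [2.401, 2.026, 0.0]
ft_force: [-0.3, -0.1, -1.7]
width: 0.0239
grip_force: 40.0
```

```bash
python3 - <<'E'
from h import *
delta([.5059,-.091,.0965],-9.7)
p,d=env.read_camera("scene");cv2.imwrite("pics/s3.png",cv2.resize(p[150:350,220:540,::-1],None,fx=2,fy=2))
E
```

```text
t 11.5 pos [ 0.5123 -0.0535  0.0966] yawY -9.68 tilt [ 0.  0. -1.] j [-0.76  0.2   0.9   1.97 -0.18  1.06  0.05] w 0.0239 gf 40.0 F [-0.3 -0.1 -1.7]
shift in present tool axes [-0.038  -0.      0.0001] ('turn about tool z', np.float64(0.02), 'shift after turn', array([-0.038 ,  0.    ,  0.0001]))
```

View pics/s3.png

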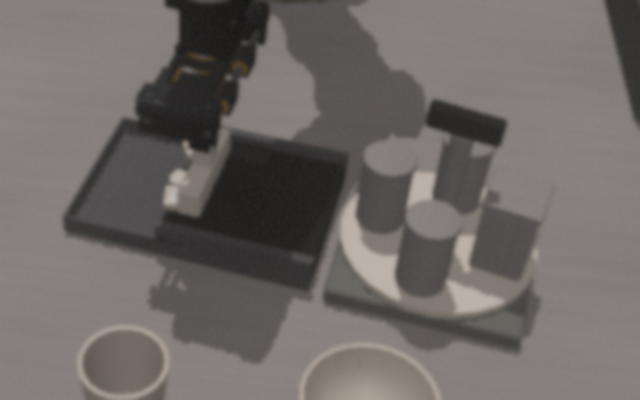

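The chips are riding ahead of the blade (180,185) at the board's end. I'll push on over the edge, then lift.

Request:
servo_tool(
  increments=[
    [0, 0, 0, -0.01, 0, 0, 1],
    [0, 0, 0, -0.01, 0, 0, 1],
    [0, 0, 0, -0.01, 0, 0, 1],
    [0, 0, 0, -0.01, 0, 0, 1],
    [0, 0, 0, -0.005, 0, 0, 1],
    [0, 0, 0, 0, 0, 0, 1],
    [0, 0, 0, 0, 0, 0, 1],
    [0, 0, 0, 0, 0, -0.02, 1],
    [0, 0, 0, 0, 0, -0.03, 1],
    [0, 0, 0, 0, 0, -0.04, 1],
  ],
)

```text
time_s: 12.8
position: [0.5042, -0.0965, 0.1868]
ee_rot: [-2.399, -2.026, 0.002]
ft_force: [0.4, 0.3, -1.1]
width: 0.0238
grip_force: 40.0
```

```bash
python3 - <<'E'
from h import *
delta([.48,-.332,.2],-9.7)
p,d=env.read_camera("scene");m=env.camera_model("scene");cv2.imwrite("pics/s4.png",cv2.resize(p[150:350,220:540,::-1],None,fx=2,fy=2))
C=cloud(m,d);bc=np.array([.5216,.0007]);f=np.array([-.1685,-.9857]);l=np.array([.9857,-.1685])
al=(C[...,:2]-bc)@f;la=(C[...,:2]-bc)@l
M=((p.max(2)>110)&(al>-.085)&(al<.19)&(abs(la)<.09)&(C[...,2]<.06)).astype(np.uint8)
k,L,st,ce=cv2.connectedComponentsWithStats(M)
for i in range(1,k):
    if st[i,4]>12: print(st[i,4],"px",(ce[i]-[220,150])*2,"along,lat,z",al[L==i].mean().round(4),la[L==i].mean().round(4),C[L==i][:,2].mean().round(4),C[L==i][:,2].max().round(4))
E
```

```text
t 12.8 pos [ 0.5042 -0.0965  0.1868] yawY -9.63 tilt [-0.002 -0.    -1.   ] j [-0.77  0.06  0.95  1.87 -0.05  1.24  0.03] w 0.0238 gf 40.0 F [ 0.4  0.3 -1.1]
shift in present tool axes [-0.2362  0.0155 -0.0131] ('turn about tool z', np.float64(0.07), 'shift after turn', array([-0.2362,  0.0158, -0.0131]))
156 px [167.97435897 178.47435897] along,lat,z 0.0963 -0.0064 0.0148 0.0297
21 px [ 58.85714286 225.71428571] along,lat,z 0.1854 0.0836 -0.0 0.0028
```

View pics/s4.png

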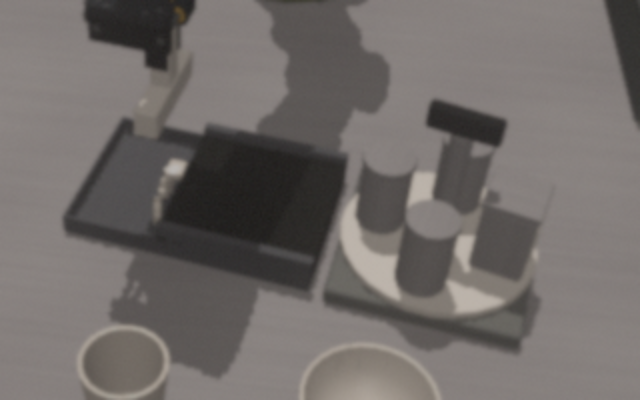

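The board is clear and the chips lie at the step (170,180), inside the tray. I'll move away with the scraper still held and check from above.

Request:
servo_tool(
  increments=[
    [0, 0, 0, -0.04, 0.003, 0, 1],
    [0, 0, 0, -0.05, 0.003, 0, 1],
    [0, 0, 0, -0.05, 0.003, 0, 1],
    [0, 0, 0, -0.05, 0.003, 0, 1],
    [0, 0, 0, -0.045, 0.003, 0, 1],
    [0, 0, 0, 0, 0, 0.02, 1],
    [0, 0, 0, 0, 0, 0.02, 1],
    [0, 0, 0, 0, 0, 0.02, 1],
    [0, 0, 0, 0, 0, 0, 1],
    [0, 0, 0, 0, 0, 0, 1],
  ],
)

```text
time_s: 14.1
position: [0.4807, -0.3309, 0.1268]
ee_rot: [2.399, 2.027, 0.001]
ft_force: [-0.5, -0.3, -0.5]
width: 0.0238
grip_force: 40.0
```

```bash
python3 - <<'E'
from h import *
delta([.48,-.332,.0645],-9.7)
bc=np.array([.5216,.0007]);f=np.array([-.1685,-.9857]);l=np.array([.9857,-.1685])
for n in("top","scene"):
    p,d=env.read_camera(n);m=env.camera_model(n);C=cloud(m,d)
    if n=="top": cv2.imwrite("pics/t5.png",cv2.resize(p[220:370,240:440,::-1],None,fx=4,fy=4))
    al=(C[...,:2]-bc)@f;la=(C[...,:2]-bc)@l
    M=((p.max(2)>115)&(al>-.085)&(al<.165)&(abs(la)<.08)&(C[...,2]<.06)).astype(np.uint8)
    k,L,st,ce=cv2.connectedComponentsWithStats(M)
    for i in range(1,k):
        if st[i,4]>12: print(n,st[i,4],"px",ce[i].round(),"along min/max",al[L==i].min().round(4),al[L==i].max().round(4),"lat",la[L==i].min().round(4),la[L==i].max().round(4),"z",np.percentile(C[L==i][:,2],[5,50,95]).round(4))
E
```

```text
t 14.1 pos [ 0.4807 -0.3309  0.1268] yawY -9.61 tilt [ 0.001 -0.    -1.   ] j [-0.27  0.39  1.02  1.78 -0.36  1.17  0.68] w 0.0238 gf 40.0 F [-0.5 -0.3 -0.5]
shift in present tool axes [-0.0012 -0.0005  0.0623] ('turn about tool z', np.float64(0.09), 'shift after turn', array([-0.0012, -0.0005,  0.0623]))
top 31 px [359. 281.] along min/max 0.0875 0.0963 lat 0.0339 0.0501 z [0.0172 0.0209 0.0247]
top 18 px [361. 288.] along min/max 0.0936 0.0999 lat 0.0253 0.0337 z [0.0163 0.02   0.0235]
top 36 px [358. 303.] along min/max 0.0922 0.0997 lat -0.0087 0.0086 z [0.0234 0.0267 0.0306]
top 117 px [357. 322.] along min/max 0.089 0.1073 lat -0.0447 -0.0215 z [0.0099 0.0128 0.0159]
scene 49 px [307. 234.] along min/max 0.0887 0.1041 lat -0.0387 -0.0008 z [0.0096 0.0118 0.0189]
scene 23 px [298. 254.] along min/max 0.0871 0.0967 lat 0.0312 0.0546 z [0.0172 0.0193 0.0222]
```

View pics/t5.png

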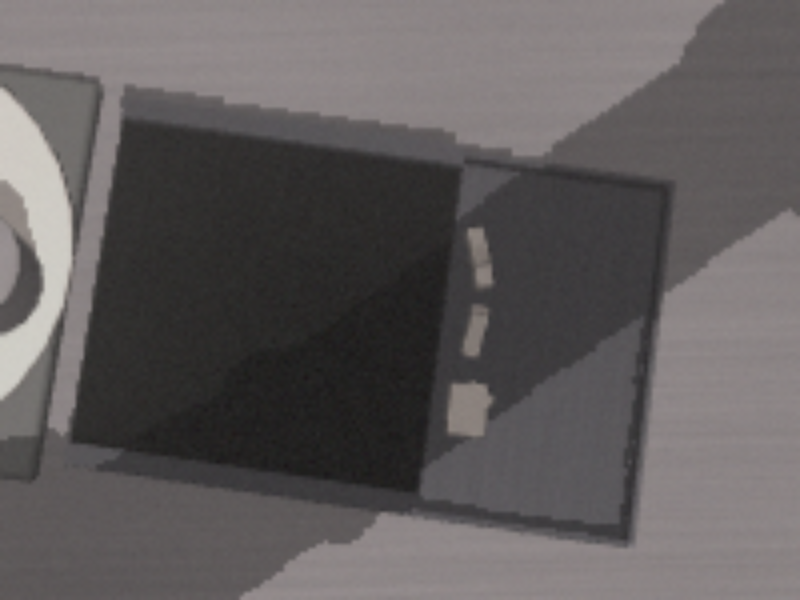

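All three chips are in the tray between (465,230) and (490,435). Two stand on edge by the step and one lies flat. The board is empty, so I'll set the scraper down.

Request:
servo_tool(
  increments=[
    [0, 0, 0, 0, 0, 0.02, 1],
    [0, 0, 0, 0, 0, 0.02, 1],
    [0, 0, 0, 0, 0, 0.015, 1],
    [0, 0, 0, 0, 0, 0.005, 1],
    [0, 0, 0, 0, 0, 0.001, 1],
    [0, 0, 0, 0, 0, 0.001, 1],
    [0, 0, 0, 0, 0, 0, 1],
    [0, 0, 0, 0, 0, 0, 1],
    [0, 0, 0, 0, 0, 0, 0.5],
    [0, 0, 0, 0, 0, 0, -0.2],
  ],
)

```text
time_s: 15.45
position: [0.4804, -0.3315, 0.0649]
ee_rot: [2.4, 2.026, 0.001]
ft_force: [0.1, -0.2, -0.6]
width: 0.0287
grip_force: 0.0
```

Request:
servo_tool(
  increments=[
    [0, 0, 0, 0, 0, 0, -1],
    [0, 0, 0, 0, 0, 0, -1],
    [0, 0, 0, 0, 0, 0, -1],
    [0, 0, 0, 0, 0, 0, -1],
    [0, 0, 0, 0, 0, 0, -1],
    [0, 0, 0, 0, 0, -0.02, -1],
    [0, 0, 0, 0, 0, -0.03, -1],
    [0, 0, 0, 0, 0, -0.045, -1],
    [0, 0, 0, 0, 0, -0.06, -1],
    [0, 0, 0, 0, 0, -0.06, -1],
  ],
)

```text
time_s: 16.7
position: [0.4796, -0.3317, 0.2828]
ee_rot: [2.401, 2.024, 0.001]
ft_force: [1.1, -0.8, -0.3]
width: 0.0874
grip_force: 0.0
```

```bash
python3 - <<'E'
from h import *
delta([.5536,.188,.29],-17.6)
p,d=env.read_camera("wrist");m=env.camera_model("wrist");C=cloud(m,d)
for lo,hi in((.024,.036),(.095,.108)):
    P=C[(C[...,2]>lo)&(C[...,2]<hi)&(d>0)&(np.hypot(C[...,0]-.4806,C[...,1]+.331)<.08)]
    if len(P)>20: print(lo,len(P),[np.round(x,4) for x in cv2.minAreaRect(P[:,:2].astype(np.float32))])
E
```

```text
t 16.7 pos [ 0.4796 -0.3317  0.2828] yawY -9.73 tilt [ 0.001 -0.    -1.   ] j [-0.36  0.26  1.1   1.58 -0.23  1.45  0.59] w 0.0874 gf 0.0 F [ 1.1 -0.8 -0.3]
shift in present tool axes [ 0.5248 -0.0149 -0.0072] ('turn about tool z', np.float64(7.87), 'shift after turn', array([ 0.5178, -0.0866, -0.0073]))
0.024 123 [array([ 0.485 , -0.3282]), array([0.0193, 0.1086]), np.float64(84.0077)]
0.095 48 [array([ 0.4882, -0.3253]), array([0.0095, 0.0252]), np.float64(56.0155)]
```

Request:
servo_tool(
  increments=[
    [0, 0, 0, 0.0525, -0.0015, 0, -1],
    [0, 0, 0, 0.0525, -0.0015, 0, -1],
    [0, 0, 0, 0.0525, -0.0015, 0, -1],
    [0, 0, 0, 0.0525, -0.0015, 0, -1],
    [0, 0, 0, 0.0525, -0.0015, 0, -1],
    [0, 0, 0, 0.0525, -0.0015, 0, -1],
    [0, 0, 0, 0.0525, -0.0015, 0, -1],
    [0, 0, 0, 0.0525, -0.0015, 0, -1],
    [0, 0, 0, 0.0525, -0.0015, 0, -1],
    [0, 0, 0, 0.0525, -0.0015, 0, -1],
  ],
)

```text
time_s: 18.0
position: [0.554, 0.1898, 0.2809]
ee_rot: [2.402, 2.025, 0.003]
ft_force: [0.3, -0.5, -0.2]
width: 0.0869
grip_force: 0.0
```

Request:
servo_tool(
  increments=[
    [0, 0, -9.5, 0, 0, 0, -1],
    [0, 0, -9.5, 0, 0, 0, -1],
    [0, 0, -9.5, 0, 0, 0, -1],
    [0, 0, -9.5, 0, 0, 0, -1],
    [0, 0, -9.5, 0, 0, 0, -1],
    [0, 0, -9.5, 0, 0, 0, -1],
    [0, 0, -9.5, 0, 0, 0, -1],
    [0, 0, -9.5, 0, 0, 0, -1],
    [0, 0, -9.5, 0, 0, 0, -1],
    [0, 0, -9.5, 0, 0, 0, -1],
  ],
)

```text
time_s: 19.25
position: [0.5539, 0.188, 0.2808]
ee_rot: [0.121, 3.138, 0.001]
ft_force: [1.3, -0.1, 0.3]
width: 0.0871
grip_force: 0.0
```

Request:
servo_tool(
  increments=[
    [0, 0, -9.5, 0, 0, 0, -1],
    [0, 0, -9.5, 0, 0, 0, -1],
    [0, 0, -9.5, 0, 0, 0, -1],
    [0, 0, -9.5, 0, 0, 0, -1],
    [0, 0, -9.5, 0, 0, 0, -1],
    [0, 0, -9.5, 0, 0, 0, -1],
    [0, 0, -9.5, 0, 0, 0, -1],
    [0, 0, -9.5, 0, 0, 0, -1],
    [0, 0, -1, 0, 0, 0, -1],
    [0, 0, 0, 0, 0, 0, -1],
  ],
)

```text
time_s: 20.5
position: [0.5537, 0.1884, 0.2801]
ee_rot: [-1.85, 2.539, -0.0]
ft_force: [-0.3, -0.6, -0.0]
width: 0.0872
grip_force: 0.0
```

```bash
python3 - <<'E'
from h import *
delta([.5536,.188,.165],162.4)
p,d=env.read_camera("wrist");m=env.camera_model("wrist");C=cloud(m,d)
for lo,hi in((.108,.1155),(.1155,.125),(.183,.2)):
    M=((C[...,2]>lo)&(C[...,2]<hi)&(d>0)&(np.hypot(C[...,0]-.5536,C[...,1]-.188)<.11)).astype(np.uint8)
    k,L,st,ce=cv2.connectedComponentsWithStats(M)
    for i in range(1,k):
        if st[i,4]>100: P=C[L==i];print(lo,len(P),[np.round(x,4) for x in cv2.minAreaRect(P[:,:2].astype(np.float32))],np.median(P[:,2]).round(4))
E
```

```text
t 20.5 pos [0.5537 0.1884 0.2801] yawY 162.16 tilt [ 0.001  0.    -1.   ] j [-0.8   0.17  0.49  1.56 -0.08  1.43  2.52] w 0.0872 gf 0.0 F [-0.3 -0.6 -0. ]
shift in present tool axes [5.000e-04 1.000e-04 1.151e-01] ('turn about tool z', np.float64(-0.24), 'shift after turn', array([5.000e-04, 1.000e-04, 1.151e-01]))
0.108 2286 [array([0.5375, 0.1306]), array([0.0501, 0.0507]), np.float64(28.4491)] 0.1124
0.108 2039 [array([0.6151, 0.1697]), array([0.0501, 0.0512]), np.float64(70.7056)] 0.1122
0.108 2039 [array([0.497 , 0.2076]), array([0.0501, 0.0513]), np.float64(71.4008)] 0.1124
0.1155 1711 [array([0.5735, 0.2426]), array([0.0452, 0.056 ]), np.float64(72.3391)] 0.1183
0.183 1549 [array([0.5566, 0.1888]), array([0.0692, 0.0134]), np.float64(72.3217)] 0.1911
```

Request:
servo_tool(
  increments=[
    [0, 0, 0, 0, -0.001, 0.025, -1],
    [0, 0, 0, 0, 0, 0.025, -1],
    [0, 0, 0, 0, 0, 0.025, -1],
    [0, 0, 0, 0, 0, 0.023, -1],
    [0, 0, 0, 0, 0, 0.01, -1],
    [0, 0, 0, 0, 0, 0, -1],
    [0, 0, 0, 0, 0, 0, 0],
    [0, 0, 0, 0, 0, 0, 0.4],
    [0, 0, 0, 0, 0, 0, 1],
    [0, 0, 0, 0, 0, 0, 1],
  ],
  force=10,
)

```text
time_s: 21.8
position: [0.5547, 0.1884, 0.1718]
ee_rot: [-1.853, 2.536, 0.0]
ft_force: [0.3, -0.0, 0.3]
width: 0.0547
grip_force: 0.0
```

Request:
servo_tool(
  increments=[
    [0, 0, 0, 0, 0, 0, 1],
    [0, 0, 0, 0, 0, 0, 1],
    [0, 0, 0, 0, 0, 0, 1],
    [0, 0, 0, 0, 0, 0, 1],
    [0, 0, 0, 0, 0, 0, 1],
    [0, 0, 0, 0, 0, 0, 1],
    [0, 0, 0, 0, 0, 0, 1],
    [0, 0, 0, 0, 0, 0, 1],
    [0, 0, 0, 0, 0, 0, 1],
    [0, 0, 0, 0, 0, 0, 1],
  ],
  force=40,
)

```text
time_s: 23.05
position: [0.556, 0.188, 0.1731]
ee_rot: [-1.851, 2.535, -0.002]
ft_force: [0.9, -1.5, 4.7]
width: 0.0137
grip_force: 72.4
```

Request:
servo_tool(
  increments=[
    [0, 0, 2, 0, 0, 0, 1],
    [0, 0, 4, 0, 0, 0, 1],
    [0, 0, 5, 0, 0, 0, 1],
    [0, 0, 5, 0, 0, 0, 1],
    [0, 0, 5, 0, 0, 0, 1],
    [0, 0, 5, 0, 0, 0, 1],
    [0, 0, 5, 0, 0, 0, 1],
    [0, 0, 5, 0, 0, 0, 1],
    [0, 0, 4, 0, 0, 0, 1],
    [0, 0, 0, 0, 0, 0, 1],
  ],
)

```text
time_s: 24.3
position: [0.5552, 0.1887, 0.1731]
ee_rot: [-0.873, 3.016, 0.001]
ft_force: [-1.2, -0.1, 7.4]
width: 0.0136
grip_force: 72.5
```

```bash
python3 - <<'E'
from h import *
delta([.555,.188,.172],-9.7)
p,d=env.read_camera("scene");m=env.camera_model("scene");C=cloud(m,d)
M=((C[...,2]>.1155)&(C[...,2]<.123)&(d>0)&(np.hypot(C[...,0]-.555,C[...,1]-.188)<.11)).astype(np.uint8)
k,L,st,ce=cv2.connectedComponentsWithStats(M)
for i in range(1,k):
    if st[i,4]>30: P=C[L==i];print(len(P),ce[i].round(),[np.round(x,4) for x in cv2.minAreaRect(P[:,:2].astype(np.float32))],np.median(P[:,2]).round(4))
E
```

```text
t 24.3 pos [0.5552 0.1887 0.1731] yawY 122.3 tilt [ 0.002  0.001 -1.   ] j [-0.86  0.24  0.56  1.71 -0.14  1.23  1.87] w 0.0136 gf 72.5 F [-1.2 -0.1  7.4]
shift in present tool axes [ 0.0005 -0.0005  0.0011] ('turn about tool z', np.float64(132.0), 'shift after turn', array([-0.0007, -0.0001,  0.0011]))
36 [446. 238.] [array([0.5644, 0.1871]), array([0.0215, 0.0106]), np.float64(73.5295)] 0.1189
655 [466. 258.] [array([0.6119, 0.2217]), array([0.0586, 0.0577]), np.float64(32.5076)] 0.1175
```

Request:
servo_tool(
  increments=[
    [0, 0, 3, 0, 0, 0, 1],
    [0, 0, 5, 0, 0, 0, 1],
    [0, 0, 5, 0, 0, 0, 1],
    [0, 0, 5, 0, 0, 0, 1],
    [0, 0, 5, 0, 0, 0, 1],
    [0, 0, 5, 0, 0, 0, 1],
    [0, 0, 5, 0, 0, 0, 1],
    [0, 0, 5, 0, 0, 0, 1],
    [0, 0, 5, 0, 0, 0, 1],
    [0, 0, 5, 0, 0, 0, 1],
  ],
  force=30,
)

```text
time_s: 25.6
position: [0.555, 0.1899, 0.1731]
ee_rot: [0.43, 3.111, 0.004]
ft_force: [-0.4, 1.7, 7.0]
width: 0.0136
grip_force: 63.2
```

Request:
servo_tool(
  increments=[
    [0, 0, 5, 0, 0, 0, 1],
    [0, 0, 5, 0, 0, 0, 1],
    [0, 0, 5, 0, 0, 0, 1],
    [0, 0, 5, 0, 0, 0, 1],
    [0, 0, 5, 0, 0, 0, 1],
    [0, 0, 5, 0, 0, 0, 1],
    [0, 0, 5, 0, 0, 0, 1],
    [0, 0, 5, 0, 0, 0, 1],
    [0, 0, 5, 0, 0, 0, 1],
    [0, 0, 5, 0, 0, 0, 1],
  ],
)

```text
time_s: 26.85
position: [0.5558, 0.1908, 0.1731]
ee_rot: [1.704, 2.638, 0.007]
ft_force: [3.3, 3.7, 4.5]
width: 0.0139
grip_force: 63.2
```

Request:
servo_tool(
  increments=[
    [0, 0, 5, 0, 0, 0, 1],
    [0, 0, 5, 0, 0, 0, 1],
    [0, 0, 5, 0, 0, 0, 1],
    [0, 0, 5, 0, 0, 0, 1],
    [0, 0, 5, 0, 0, 0, 1],
    [0, 0, 4, 0, 0, 0, 1],
    [0, 0, 2, 0, 0, 0, 1],
    [0, 0, 0, 0, 0, 0, 1],
    [0, 0, 0, 0, 0, 0, 1],
    [0, 0, 0, 0, 0, 0, 1],
  ],
)

```text
time_s: 28.1
position: [0.5566, 0.1909, 0.1731]
ee_rot: [2.345, 2.089, 0.01]
ft_force: [4.7, 4.1, 2.7]
width: 0.0139
grip_force: 55.6
```

```bash
python3 - <<'E'
from h import *
delta([.555,.188,.172],-9.7)
for n in("scene","top"):
    p,d=env.read_camera(n);m=env.camera_model(n);C=cloud(m,d)
    if n=="scene": cv2.imwrite("pics/s9.png",p[...,::-1])
    # lid
    M=((C[...,2]>.1155)&(C[...,2]<.124)&(d>0)&(np.hypot(C[...,0]-.555,C[...,1]-.188)<.11)).astype(np.uint8)
    k,L,st,ce=cv2.connectedComponentsWithStats(M)
    for i in range(1,k):
        if st[i,4]>60:
            P=C[L==i];r=cv2.minAreaRect(P[:,:2].astype(np.float32));print(n,"lid",len(P),ce[i].round(),[np.round(x,4) for x in r],"dir",np.degrees(np.arctan2(r[0][1]-.188,r[0][0]-.5545)).round(1))
    # board reference in the same camera
    M=((C[...,2]>.026)&(C[...,2]<.0345)&(d>0)&(C[...,1]<.083)&(C[...,1]>-.1)&(abs(C[...,0]-.52)<.11)).astype(np.uint8)
    k,L,st,ce=cv2.connectedComponentsWithStats(M);i=1+np.argmax(st[1:,4])
    print(n,"board",st[i,4],[np.round(x,4) for x in cv2.minAreaRect(C[L==i][:,:2].astype(np.float32))])
E
```

```text
t 28.1 pos [0.5566 0.1909 0.1731] yawY -6.6 tilt [ 0.005  0.004 -1.   ] j [-1.12  0.3   0.89  1.72 -0.25  1.24 -0.29] w 0.0139 gf 55.6 F [4.7 4.1 2.7]
shift in present tool axes [-0.0031 -0.0013  0.0011] ('turn about tool z', np.float64(3.1), 'shift after turn', array([-0.0031, -0.0011,  0.0011]))
scene lid 560 [414. 231.] [array([0.5517, 0.1269]), array([0.0558, 0.0586]), np.float64(82.1753)] dir -92.6
scene board 3649 [array([0.5202, 0.0023]), array([0.1604, 0.147 ]), np.float64(80.0804)]
top lid 1071 [231. 278.] [array([0.5468, 0.1265]), array([0.0565, 0.0564]), np.float64(83.3089)] dir -97.1
top board 6855 [array([0.5224, 0.0009]), array([0.16  , 0.1508]), np.float64(80.2864)]
```

View pics/s9.png

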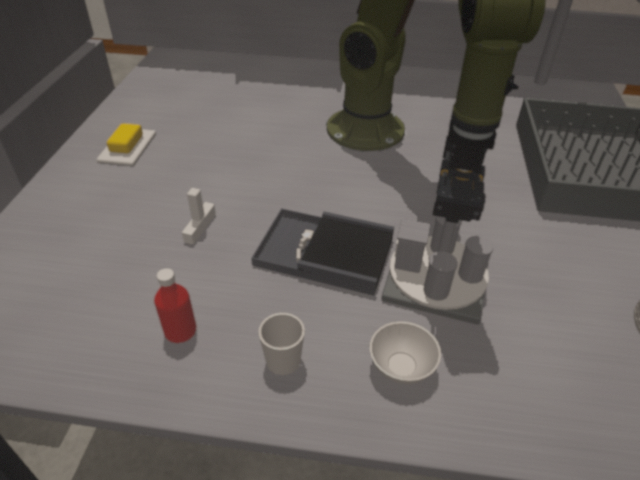

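The canister (410,255) is almost facing the board and is about 3° short. The scraper stands upright at (198,215) and the bystanders are untouched, so I'll trim the angle.

Request:
servo_tool(
  increments=[
    [0, 0, 1, 0, 0, 0, 1],
    [0, 0, 1, 0, 0, 0, 1],
    [0, 0, 1, 0, 0, 0, 1],
    [0, 0, 0, 0, 0, 0, 1],
    [0, 0, 0, 0, 0, 0, 1],
    [0, 0, 0, 0, 0, 0, 1],
    [0, 0, 0, 0, 0, 0, 1],
    [0, 0, 0, 0, 0, 0, 1],
    [0, 0, 0, 0, 0, 0, 1],
    [0, 0, 0, 0, 0, 0, 1],
  ],
)

```text
time_s: 29.45
position: [0.5567, 0.1909, 0.1731]
ee_rot: [2.399, 2.028, 0.01]
ft_force: [5.0, 4.3, 3.7]
width: 0.0137
grip_force: 55.6
```

```bash
cat > fin.py <<'E'
from h import *
delta([.555,.188,.172],-9.7)
p,d=env.read_camera("top");m=env.camera_model("top");C=cloud(m,d);J=[]
for n,lo,hi in(("jar",.106,.1148),("lid",.1155,.124)):
    M=((C[...,2]>lo)&(C[...,2]<hi)&(d>0)&(np.hypot(C[...,0]-.555,C[...,1]-.188)<.11)).astype(np.uint8)
    k,L,st,ce=cv2.connectedComponentsWithStats(M)
    for i in range(1,k):
        if st[i,4]>150:
            P=C[L==i];r=cv2.minAreaRect(P[:,:2].astype(np.float32));print(n,len(P),[np.round(x,4) for x in r],"dir",np.degrees(np.arctan2(r[0][1]-.188,r[0][0]-.5536)).round(1))
E
python3 fin.py
```

```text
t 29.45 pos [0.5567 0.1909 0.1731] yawY -9.59 tilt [ 0.005  0.004 -1.   ] j [-1.13  0.3   0.9   1.72 -0.25  1.24 -0.34] w 0.0137 gf 55.6 F [5.  4.3 3.7]
shift in present tool axes [-0.0031 -0.0012  0.0011] ('turn about tool z', np.float64(0.11), 'shift after turn', array([-0.0032, -0.0012,  0.0011]))
jar 328 [array([0.6152, 0.1662]), array([0.0492, 0.0284]), np.float64(6.3448)] dir -19.5
jar 399 [array([0.4917, 0.1878]), array([0.0293, 0.0506]), np.float64(83.2372)] dir -179.8
lid 1071 [array([0.5435, 0.127 ]), array([0.0562, 0.0558]), np.float64(80.6726)] dir -99.4
```

Request:
servo_tool(
  increments=[
    [0, 0, 0.3, 0, 0, 0, 1],
    [0, 0, 0, 0, 0, 0, 1],
    [0, 0, 0, 0, 0, 0, 1],
    [0, 0, 0, 0, 0, 0, 1],
    [0, 0, 0, 0, 0, 0, 1],
    [0, 0, 0, 0, 0, 0, 1],
    [0, 0, 0, 0, 0, 0, 1],
    [0, 0, 0, 0, 0, 0, 1],
    [0, 0, 0, 0, 0, 0, 1],
    [0, 0, 0, 0, 0, 0, 1],
  ],
)

```text
time_s: 30.75
position: [0.5567, 0.1909, 0.1731]
ee_rot: [2.404, 2.022, 0.01]
ft_force: [6.1, 3.9, 2.8]
width: 0.0136
grip_force: 55.6
```

```bash
python3 fin.py; python3 -c "
from h import *
print(env.hand_in())"
```

```text
t 30.75 pos [0.5567 0.1909 0.1731] yawY -9.88 tilt [ 0.006  0.004 -1.   ] j [-1.13  0.3   0.9   1.72 -0.25  1.24 -0.34] w 0.0136 gf 55.6 F [6.1 3.9 2.8]
shift in present tool axes [-0.0032 -0.0012  0.0011] ('turn about tool z', np.float64(-0.18), 'shift after turn', array([-0.0031, -0.0012,  0.0011]))
jar 323 [array([0.6153, 0.1655]), array([0.0493, 0.0274]), np.float64(5.2007)] dir -20.0
jar 400 [array([0.4912, 0.1881]), array([0.0298, 0.051 ]), np.float64(80.6888)] dir 179.9
lid 1060 [array([0.5434, 0.1271]), array([0.0562, 0.0558]), np.float64(80.6527)] dir -99.5
the job is handed in; nothing more can be done
None
```

The job is handed in at about 31 s: all three chips are in the scrap tray, the scraper stands upright on the counter, and the square canister faces the board to within about half a degree with the T-handle still gripped; no verdict came back.

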